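Charge the hot palette with wax

ROBOT

A 6-joint arm with a two-finger parallel gripper is mounted at the origin on the work surface. World frame = base frame: x ahead of the robot, y to its left, z up, the work surface at z = 0. Lengths are in m, angles in rad, forces in N, time in s.
With the tool pointing down it reaches from about 0.35 to 0.85 m from the base axis. Payload 8.1 kg.
Tool frame: the origin (TCP) lies midway between the tips of the shut fingers; the grasp point (between the pads) lies 19 mm behind it; z points along the fingers, y is the line along which they close (so a half turn about z gives the same grasp; the last joint's range is limited). The gripper opens to 85 mm and grips with 20 to 120 N. Pads are 22 mm wide; open, the fingers measure 114 mm over their backs; the gripper's body (76 mm by 85 mm) begins 54 mm behind the grasp point. The pads swing forward as they close: fully open they stand 13 mm farther back than shut.
Start: joints at [1.08, 0.13, 1.488, -0, 1.523, -0.085], TCP at [0.237, 0.551, 0.231] pointing down, gripper open.
Joint ranges: [-2.96, 2.96], [-0.89, 2.26], [0.02, 2.5], [-1.34, 4.48], [0, 2.73], [-2.66, 2.66]. Speed limits (rad/s): [2.39, 2.39, 2.79, 3.14, 3.14, 3.14].

INTERFACE

Orientations are given as a unit quaternion [x, y, z, w].
In Python, from rig import r gives the robot as it stands.
- The arm moves only by the tool jog_arm, never from a script. Its argument "steps" is one flat list of numbers, 5 for each row, row after row: the finger opening in mm, from 0 to 85.4, then the shift along the tool's x, y, z in mm, then the turn about the tool's z in rad. A call has 1 to 8 rows; each row shifts and turns the commanded pose from where the row before left it, along the tool's axes as they then stand; what a row does not reach is not made up. A row lasts 1/8 s, in which the tool goes at most 62.5 mm and 10.7 degrees, less where a joint would pass 70% of its speed; a pose out of reach is approached as far as the arm can. A call is refused whole if a number of a shift passes 62.5 or a number of a turn 0.188, either way. A call with a gripper value outside its range is refused whole. The fingers move at their own pace and stop on an object; the grip force is fixed at half the most. Time passes only in rows, so rows that do not move let the fingers close. It gives the time, the measured TCP pose, the force, the opening and the grip force at its end, in the units of the state.
- r.get_state(): the state, without advancing time (a new reading comes with each control period).
- r.grab_frame(name): name is "scene" or "side" or "wrist"; returns (picture, depth): 384x512x3 uint8, red, green, blue; 384x512 float32, m along the optical axis (not along the pixel's ray), 0 where there is no reading.
- r.get_calibration(name): a dict with "intrinsics" (3x3 intrinsics, pixels), "D" ([k1, k2, p1, p2, k3] as OpenCV has them; the pictures are not rectified), "world_to_cam" (4x4, takes a point from world to camera coordinates). Camera axes: x right, y up, looking along -z (the intrinsics and any distortion apply to the point x, -y, -z); pixel columns grow to the right and rows downward; lengths in m; the calibration is good to about 2 mm. A picture is of the moment at which its call begins: read the wrist's pose just before it. get_calibration takes no time and is no camera call; for the wrist camera it gives the pose at the moment of the call.
- r.sign_off(): hands the job in; it is judged then, once.
The state is a dict: "time_s": time; "q": joint angles; "joint_velocities": joint speeds; "effort": joint torques, N m; "tool_pos": TCP position; "eef_rot": TCP orientation; "ft_force": force on the tool from outside, world axes, zero at the start; "wrist_torque": the same for the moment, N m; "finger_gap": finger opening in m; "finger_force": force on a finger pad.
Only numpy, scipy, OpenCV 4.12 (cv2) and the standard library are available. Lean on these libraries where they do the work, as an engineer would, in place of code of your own. Each camera call takes 0.05 s, during which the arm holds its last target. There are 200 camera calls.

TASK

Charge the hot palette for a painting session: put the red, ochre and blue wax cakes each into the tin that already holds that colour, and give the white cake a fresh tin of its own, the top one lifted off the nest and stood on the bare ring mark on the palette. Leave the three tins already on the palette, and the rest of the nest, standing where they are.

Things in the scene. Friction and masses are not known exactly. Their poses are not given: they have to be found in the camera images.
- cake_red_center (a point): Centre (half-way up) of the deep red wax cake: a loose solid round stub, 26 mm in diameter, 50 mm tall, 30 g, standing on end on the brown table; z up its axis. It is taller than a tin is deep: gripped by its top 20 mm, it can be stood in a tin with the fingers still above the rim.
- cake_ochre_center (a point): Centre (half-way up) of the ochre yellow wax cake: a loose solid round stub, 26 mm in diameter, 50 mm tall, 30 g, standing on end on the brown table; z up its axis. It is taller than a tin is deep: gripped by its top 20 mm, it can be stood in a tin with the fingers still above the rim.
- cake_blue_center (a point): Centre (half-way up) of the dark blue wax cake: a loose solid round stub, 26 mm in diameter, 50 mm tall, 30 g, standing on end on the brown table; z up its axis. It is taller than a tin is deep: gripped by its top 20 mm, it can be stood in a tin with the fingers still above the rim.
- cake_white_center (a point): Centre (half-way up) of the creamy white wax cake: a loose solid round stub, 26 mm in diameter, 50 mm tall, 30 g, standing on end on the brown table; z up its axis. It is taller than a tin is deep: gripped by its top 20 mm, it can be stood in a tin with the fingers still above the rim.
- tin_red: Loose steel tin on the hot palette with deep red wax set in its bottom and on its rim; 66 mm across the collar (its upper 16 mm), tapering below to a 50 mm foot, 32 mm high, 62 mm inside the collar, 2 mm wall, wax floor 6 mm above the underside. Origin: centre of the underside, 55 mm above the table; z up. The tins and the bare place form a square of about 120 mm side; in its middle is an 8 mm high, 42 mm wide thermometer.
- tin_ochre: Loose steel tin on the hot palette with ochre yellow wax set in its bottom and on its rim; 66 mm across the collar (its upper 16 mm), tapering below to a 50 mm foot, 32 mm high, 62 mm inside the collar, 2 mm wall, wax floor 6 mm above the underside. Origin: centre of the underside, 55 mm above the table; z up. The tins and the bare place form a square of about 120 mm side; in its middle is an 8 mm high, 42 mm wide thermometer.
- tin_blue: Loose steel tin on the hot palette with dark blue wax set in its bottom and on its rim; 66 mm across the collar (its upper 16 mm), tapering below to a 50 mm foot, 32 mm high, 62 mm inside the collar, 2 mm wall, wax floor 6 mm above the underside. Origin: centre of the underside, 55 mm above the table; z up. The tins and the bare place form a square of about 120 mm side; in its middle is an 8 mm high, 42 mm wide thermometer.
- fresh_center (a point): Centre (half-way up) of the fresh tin, clean, bare and empty, top of the nest; 66 mm across the collar (its upper 16 mm), tapering below to a 50 mm foot, 32 mm high, 62 mm inside the collar, 2 mm wall, floor 2.5 mm; 40 g; z up. Its foot sits loosely in the tin below; only its 16 mm collar shows, directly above the next tin's collar of the same width: fingers more than 16 mm below the rim would take that one too. Rim 64 mm above the table at the start.
- nest: The rest of the nest: two more such clean tins stuck in one another (one loose body, about 90 g), standing on the table under the fresh tin. 66 mm across, 48 mm high. Origin: centre of its underside; z up.
- bare: The bare place on the hot palette: a burnt brown ring of old wax, 57 mm across, flat on the grey plate. Origin: its centre, on the plate, 55 mm above the table. The palette (fixed, 270 mm square plate) reaches at least 65 mm from this centre on every side.
Not all that is in view belongs to the job. Of the things that look like the part that bears cake_ochre_center, take the one that is nearest to the robot's base at the start.

How it is judged:
By the outcome, as a careful person would: the job done as asked, in the order asked, and still so for the second after the job is handed in, with the robot touching nothing.
It also fails if it takes over 120 s, if anything falls off the work surface, if the arm or the gripper's body presses on something with over 40 N, if the wrist force passes 120 N, or if a joint passes its speed limit or range.

## Working session

There is one attempt and no reset: what is moved stays moved. The work goes in short steps, Python scripts to look and compute and a tool call to move; the robot and the scene stay as the last step left them, time stands still between calls to the robot, and variables do not carry over. Pictures are saved under pics/ and viewed, at most 14 in all, crops included, and the job is handed in when it is done.

Besides the shell and the picture viewer there is one more tool, called after ">>>" by a JSON object that holds its "api" and its "payload", one argument or row to a line. jog_arm: Moves the arm, as the interface text tells. Its arguments: {"type":"object","properties":{"steps":{"type":"array","items":{"type":"number"}}},"required":["steps"]}

```bash
mkdir -p pics; cat > h.py <<'E'
import numpy as np, cv2
from rig import r
def grab(n):
    c=r.get_calibration(n); im,d=r.grab_frame(n); return im,d,c
def world(d,c):
    K=np.array(c["intrinsics"],float);D=np.array(c["D"],float)
    h,w=d.shape;u,v=np.meshgrid(np.arange(w),np.arange(h))
    p=cv2.undistortPoints(np.stack([u,v],-1).reshape(-1,1,2).astype(np.float64),K,D).reshape(h,w,2)
    P=np.stack([p[...,0]*d,-p[...,1]*d,-d,np.ones_like(d)],-1)
    W=P@np.linalg.inv(np.array(c["world_to_cam"])).T
    W=W[...,:3].copy(); W[d<=0]=np.nan; return W
def save(n,im): cv2.imwrite("pics/"+n+".png",im[...,::-1])
E
python3 - <<'E'
from h import *
for n in ["scene","side","wrist"]:
    im,d,c=grab(n); save(n+"0",im); np.savez(n+"0.npz",im=im,W=world(d,c))
a=cv2.imread("pics/side0.png");b=cv2.imread("pics/wrist0.png")
cv2.imwrite("pics/sw0.png",cv2.resize(np.hstack([a,b]),(800,300)))
cv2.imwrite("pics/scene0b.png",cv2.resize(cv2.imread("pics/scene0.png"),(800,600),interpolation=cv2.INTER_CUBIC))
s=r.get_state();print(s["time_s"],s["tool_pos"],s["eef_rot"],s["finger_gap"])
E
```

```text
0.15 [0.23662074 0.55087831 0.23043669] [ 2.01537482e-01  9.79480496e-01 -7.38797744e-04 -2.36101212e-04] 0.08576631836600937
```

View pics/scene0b.png

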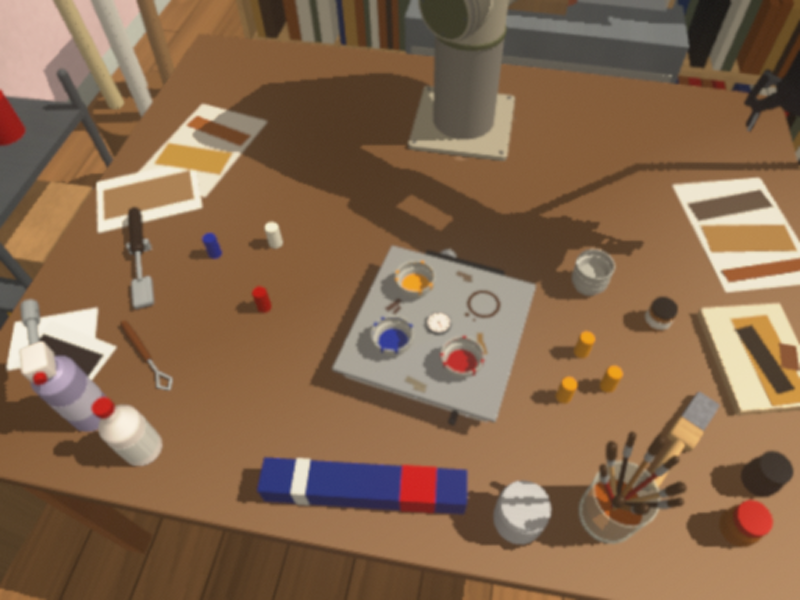

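View pics/sw0.png

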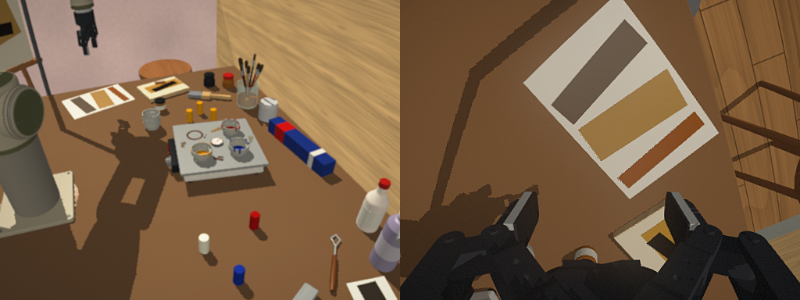

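The scene view (800 px scale) shows:
- Red cake at (261,299), white at (273,235) and blue at (212,245).
- Three ochre cakes at (585,345), (612,378) and (567,390).
- Nest at (592,270). The lidded can at (522,510) is not it.
- Tins: ochre (414,280), blue (391,337), red (461,358), with the bare ring at (483,303). The thermometer is at (438,322).

Next I'll measure these.

```bash
python3 - <<'E'
from h import *
z=np.load("scene0.npz");W=z["W"];im=z["im"];hsv=cv2.cvtColor(im,cv2.COLOR_RGB2HSV)
s=512/800
def top(n,u,v,rad=14,h=None,tol=.006):
    u,v=int(u*s),int(v*s);p=W[v-rad:v+rad,u-rad:u+rad].reshape(-1,3)
    zz=p[:,2]; m=np.isfinite(zz)
    hi=np.nanpercentile(zz,99)
    q=p[m&(abs(zz-(h or hi))<tol)]
    c,rd=cv2.minEnclosingCircle(q[:,:2].astype(np.float32))
    print(n,"hi %.3f n %d mean"%(hi,len(q)),q.mean(0).round(4),"circ",np.round(c,4),round(rd,4),"dist",round(np.hypot(*c),3))
for n,u,v in [("red",261,299),("white",273,235),("blue",212,245),("o1",585,345),("o2",612,378),("o3",567,390)]: top(n,u,v,12,.05)
for n,u,v in [("tochre",414,278),("tblue",391,335),("tred",461,355)]: top(n,u,v,20,.087,.005)
top("nest",592,268,20,.064,.006)
top("thermo",438,322,12,.063,.003)
u,v=int(483*s),int(303*s);p=W[v-12:v+13,u-12:u+13];g=im[v-12:v+13,u-12:u+13]
m=g.min(-1)<90
q=p[m];c,rd=cv2.minEnclosingCircle(q[:,:2].astype(np.float32));print("bare",m.sum(),q.mean(0).round(4),c,rd)
E
```

```text
red hi 0.052 n 64 mean [ 0.5684 -0.2827  0.0492] circ [ 0.5676 -0.284 ] 0.0136 dist 0.635
white hi 0.053 n 52 mean [ 0.421  -0.3082  0.05  ] circ [ 0.4195 -0.309 ] 0.0134 dist 0.521
blue hi 0.053 n 53 mean [ 0.4664 -0.4162  0.0499] circ [ 0.4655 -0.4181] 0.0143 dist 0.626
o1 hi 0.052 n 72 mean [0.5621 0.2827 0.0497] circ [0.5619 0.2832] 0.0135 dist 0.629
o2 hi 0.053 n 83 mean [0.6178 0.3278 0.0502] circ [0.6165 0.3284] 0.0132 dist 0.698
o3 hi 0.053 n 89 mean [0.6507 0.2559 0.05  ] circ [0.6495 0.2562] 0.0136 dist 0.698
tochre hi 0.089 n 113 mean [ 0.5121 -0.0134  0.0863] circ [ 0.5115 -0.0134] 0.0349 dist 0.512
tblue hi 0.089 n 128 mean [ 0.6284 -0.0303  0.0862] circ [ 0.6304 -0.0305] 0.0351 dist 0.631
tred hi 0.088 n 135 mean [0.648  0.0857 0.0862] circ [0.6486 0.0857] 0.0348 dist 0.654
nest hi 0.065 n 117 mean [0.4111 0.2925 0.0627] circ [0.4121 0.2922] 0.0354 dist 0.505
thermo hi 0.072 n 157 mean [0.5818 0.0375 0.0626] circ [0.5822 0.0375] 0.0217 dist 0.583
bare 61 [0.5281 0.1063 0.0558] (0.5312075018882751, 0.10254291445016861) 0.03284686803817749
```

Everything agrees: cake tops at 50 mm, tin rims at 87, nest rim at 64. The tin square gives a bare centre of about (0.530, 0.103), which matches the ring. o1 at (585,345) is the nearest ochre at 0.629 m, against 0.698 for the other two. I'll take the pieces in the order red, ochre, blue, fresh tin, white.

```bash
cat >> h.py <<'E'
from scipy.spatial.transform import Rotation as R
def to(x,y,z,yaw=None):
    s=r.get_state();M=R.from_quat(s["eef_rot"]).as_matrix();p=np.array(s["tool_pos"])
    d=M.T@(np.array([x,y,z])-p)*1000
    print("t %.2f pos"%s["time_s"],p.round(4),"shift mm",d.round(1),"rows",np.ceil(np.abs(np.linalg.norm(d))/62.5),"ydir",M[:,1].round(3),"xdir",M[:,0].round(3),"gap",round(s["finger_gap"],4),"F",np.round(s["ft_force"],1))
E
python3 - <<'E'
from h import *
im=cv2.imread("pics/scene0.png");c=cv2.resize(im[195:270,320:420],(800,600),interpolation=cv2.INTER_CUBIC);cv2.imwrite("pics/och.png",c)
to(.568,-.284,.15)
E
```

```text
t 0.15 pos [0.2366 0.5509 0.2304] shift mm [-634.1 -636.1   81.3] rows 15.0 ydir [ 0.395  0.919 -0.002] xdir [-0.919  0.395  0.   ] gap 0.0858 F [ 0.3  0.8 -0.1]
```

View pics/och.png

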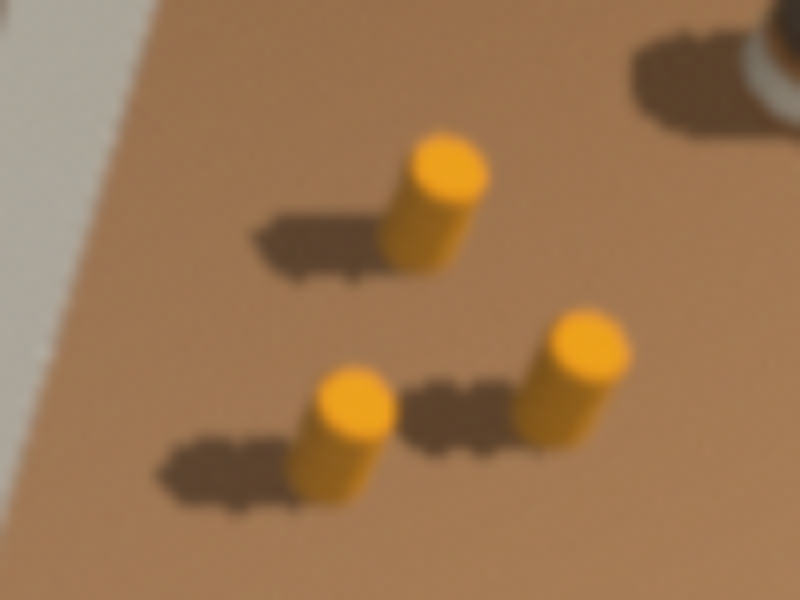

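The crop shows three upright ochre cakes. The top one, at (450,170), is nearest the base and is the one I want. Setting off for red.

>>> {"api": "jog_arm", "payload": {
  "steps": [50,-40,-40,0,0,50,-40,-40,0,0,50,-40,-40,0,0,50,-40,-40,0,0,50,-40,-40,0,0,50,-40,-40,0,0,50,-40,-40,0,0,50,-40,-40,0,0]
}}

```text
time_s: 1.15
tool_pos: [0.4048, 0.1292, 0.2313]
eef_rot: [0.201, 0.98, 0.0, 0.0]
ft_force: [0.5, -0.5, 0.0]
finger_gap: 0.05
finger_force: 0.0
```

>>> {"api": "jog_arm", "payload": {
  "steps": [50,-40,-40,0,0,50,-40,-40,0,0,50,-40,-40,10,0,50,-40,-40,10,0,50,-40,-40,20,0,50,-40,-40,20,0,50,-34,-36,20,0,50,0,0,0,0]
}}

```text
time_s: 2.15
tool_pos: [0.5458, -0.2332, 0.1475]
eef_rot: [0.203, 0.979, 0.0, -0.003]
ft_force: [-0.7, 0.2, -0.8]
finger_gap: 0.0501
finger_force: 0.0
```

```bash
python3 - <<'E'
from h import *
im,d,c=grab("wrist");W=world(d,c);save("w1",im)
to(.568,-.284,.033)
m=(abs(W[...,2]-.05)<.006)&(np.hypot(W[...,0]-.568,W[...,1]+.284)<.04)
q=W[m];print(len(q));print("red",cv2.minEnclosingCircle(q[:,:2].astype(np.float32)),q.mean(0))
s=r.get_state();M=R.from_quat(s["eef_rot"]).as_matrix()
T=(W-s["tool_pos"])@M
m=(abs(T[...,2])<.03)&(abs(T[...,0])<.015)&(abs(T[...,1])<.06)
q=T[m];print("fingers",len(q),q.max(0),[q[np.argmax(np.where(sg*q[:,1]>0,q[:,2],-1))].round(4) for sg in(1,-1)])
E
```

```text
t 2.20 pos [ 0.5462 -0.2316  0.149 ] shift mm [-41.3 -39.4 115.8] rows 3.0 ydir [0.397 0.918 0.   ] xdir [-0.918  0.397  0.004] gap 0.0501 F [0.3 0.9 0.4]
507
red ((0.567934513092041, -0.28553158044815063), 0.013373729772865772) [ 0.56624502 -0.28342216  0.0497783 ]
fingers 1850 [ 0.01123926  0.03697249 -0.00133074] [array([ 0.0032,  0.0235, -0.0013]), array([-0.0088, -0.0271, -0.0015])]
```

View pics/w1.png

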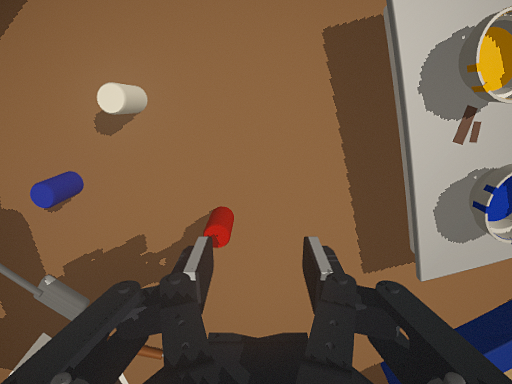

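The wrist view shows the red cake at (220,225) between and ahead of the finger tips at (205,245) and (312,245). The close measurement agrees with the scene view to within 2 mm.

>>> {"api": "jog_arm", "payload": {
  "steps": [50,-41,-39,0,0,50,0,0,0,0,50,0,0,58,0,50,0,0,58,0,50,0,0,0,0,20,0,0,0,0,20,0,0,0,0,20,0,0,0,0]
}}

```text
time_s: 3.2
tool_pos: [0.5721, -0.2839, 0.0393]
eef_rot: [0.201, 0.979, -0.001, 0.003]
ft_force: [0.1, 0.9, 8.4]
finger_gap: 0.0233
finger_force: 59.3
```

```bash
python3 - <<'E'
from h import *
to(.567,-.2845,.033)
to(.6486,.0857,.20)
E
```

```text
t 3.20 pos [ 0.5721 -0.2839  0.0393] shift mm [ 4.5 -2.5  6.3] rows 1.0 ydir [ 0.395  0.919 -0.   ] xdir [-0.919  0.395 -0.006] gap 0.0233 F [0.1 0.9 8.4]
t 3.20 pos [ 0.5721 -0.2839  0.0393] shift mm [  74.6  369.7 -161.3] rows 7.0 ydir [ 0.395  0.919 -0.   ] xdir [-0.919  0.395 -0.006] gap 0.0233 F [0.1 0.9 8.4]
```

```bash
python3 - <<'E'
from h import *
to(.567,-.2845,.033)
im,d,c=grab("wrist");a=im[150:350,120:400]
im,d,c=grab("side");W=world(d,c);m=np.hypot(W[...,0]-.57,W[...,1]+.284)<.05
v,u=np.where(m);print(u.min(),u.max(),v.min(),v.max());b=im[max(v.min()-60,0):v.max()+20,u.min()-50:u.max()+50]
save("g1",np.hstack([cv2.resize(a,(400,286)),cv2.resize(b,(400,286))]))
E
```

```text
t 3.20 pos [ 0.5721 -0.2839  0.0393] shift mm [ 4.5 -2.5  6.3] rows 1.0 ydir [ 0.395  0.919 -0.   ] xdir [-0.919  0.395 -0.006] gap 0.0233 F [0.1 0.9 8.4]
302 377 63 309
```

View pics/g1.png

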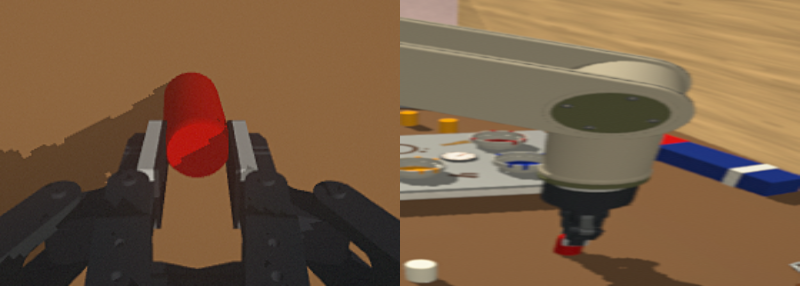

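The red cake is gripped upright, about 4 mm along tool +x from the TCP. Lifting it and carrying it to the red tin.

>>> {"api": "jog_arm", "payload": {
  "steps": [20,0,0,-50,0,20,0,0,-50,0,20,5,20,-50,0,20,10,50,0,0,20,12,60,0,0,20,12,60,0,0,20,12,60,0,0,20,12,50,0,0]
}}

```text
time_s: 4.3
tool_pos: [0.631, 0.02, 0.1875]
eef_rot: [0.201, 0.98, 0.0, 0.002]
ft_force: [0.6, -0.7, -1.0]
finger_gap: 0.023
finger_force: 58.7
```

>>> {"api": "jog_arm", "payload": {
  "steps": [20,6,40,0,0,20,2,18,0,0,20,0,0,0,0]
}}

```text
time_s: 4.68
tool_pos: [0.6462, 0.0748, 0.1863]
eef_rot: [0.201, 0.98, 0.0, 0.001]
ft_force: [0.1, -0.2, 0.2]
finger_gap: 0.0231
finger_force: 58.7
```

```bash
python3 - <<'E'
from h import *
im,d,c=grab("wrist");W=world(d,c);s=r.get_state();save("w2",im)
to(.6527,.0839,.101)
m=(abs(W[...,2]-.087)<.006)&(np.hypot(W[...,0]-.6486,W[...,1]-.0857)<.045)
q=W[m];print(len(q),"tin",cv2.minEnclosingCircle(q[:,:2].astype(np.float32)))
E
```

```text
t 4.72 pos [0.6459 0.0736 0.186 ] shift mm [-2.1 12.2 85. ] rows 2.0 ydir [ 0.394  0.919 -0.   ] xdir [-0.919  0.394 -0.001] gap 0.0227 F [-0.  -0.4 -1.3]
717 tin ((0.6498851776123047, 0.08284608274698257), 0.03447852283716202)
```

View pics/w2.png

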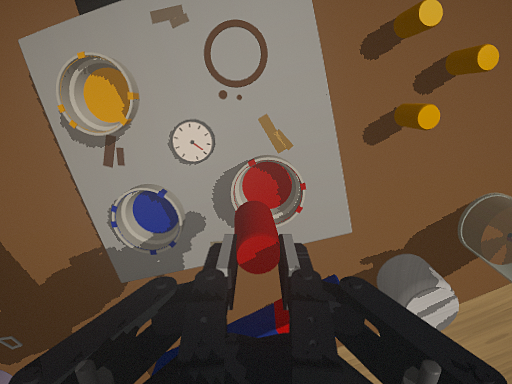

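The cake is held straight at (258,235), with the red tin at (267,190) just ahead. The numbers put the cake about 12 mm short in tool y, so I'll correct that and lower.

>>> {"api": "jog_arm", "payload": {
  "steps": [20,-3,11,0,0,20,0,0,30,0,20,0,0,30,0,20,0,0,17,0,20,0,0,5,0,20,0,0,0,0]
}}

```text
time_s: 5.48
tool_pos: [0.6532, 0.0828, 0.1039]
eef_rot: [0.202, 0.979, 0.0, 0.0]
ft_force: [0.3, 0.0, -0.8]
finger_gap: 0.0235
finger_force: 58.7
```

```bash
python3 - <<'E'
from h import *
to(.653,.082,.101)
E
```

```text
t 5.47 pos [0.6532 0.0828 0.1039] shift mm [-0.2 -0.8  2.9] rows 1.0 ydir [0.395 0.919 0.   ] xdir [-0.919  0.395 -0.001] gap 0.0235 F [ 0.3  0.  -0.8]
```

>>> {"api": "jog_arm", "payload": {
  "steps": [20,0,0,2,0,20,0,0,1,0,20,0,0,0,0,34,0,0,0,0,44,0,0,0,0,50,0,0,-30,0,50,0,0,-50,0,50,0,0,0,0]
}}

```text
time_s: 6.48
tool_pos: [0.6561, 0.0833, 0.1867]
eef_rot: [0.201, 0.979, 0.001, 0.005]
ft_force: [1.2, 0.1, 0.2]
finger_gap: 0.0498
finger_force: 0.0
```

```bash
python3 - <<'E'
from h import *
im,d,c=grab("wrist");W=world(d,c)
m=(abs(W[...,2]-.111)<.006)&(np.hypot(W[...,0]-.649,W[...,1]-.084)<.045)
q=W[m];print(len(q),"cake top",q.mean(0))
to(.5619,.2832,.15)
q=W[(abs(W[...,2]-.05)<.006)&(np.hypot(W[...,0]-.562,W[...,1]-.283)<.03)];print(len(q),"ochre",q.mean(0) if len(q) else "")
E
```

```text
771 cake top [0.64788131 0.08135174 0.11097858]
t 6.53 pos [0.6547 0.0832 0.1836] shift mm [164.3 147.1  33.2] rows 4.0 ydir [0.395 0.919 0.003] xdir [-0.919  0.395 -0.005] gap 0.0501 F [ 0.   0.3 -0.9]
493 ochre [0.56380582 0.27825041 0.04948637]
```

The red cake stands in its tin with its top at 111 mm, as it should. Next is ochre.

>>> {"api": "jog_arm", "payload": {
  "steps": [50,33,29,0,0,50,33,29,0,0,50,33,29,0,0,50,33,29,0,0,50,30,27,10,0,50,0,0,20,0,50,0,0,0,0]
}}

```text
time_s: 7.4
tool_pos: [0.5584, 0.2773, 0.1465]
eef_rot: [0.201, 0.98, -0.002, -0.002]
ft_force: [-0.3, -0.5, 0.6]
finger_gap: 0.0501
finger_force: 0.0
```

```bash
python3 - <<'E'
from h import *
im,d,c=grab("wrist");W=world(d,c)
q=W[(abs(W[...,2]-.05)<.006)&(np.hypot(W[...,0]-.562,W[...,1]-.283)<.03)];print(len(q),"ochre",q.mean(0),cv2.minEnclosingCircle(q[:,:2].astype(np.float32)))
to(.5625,.2815,.035)
E
```

```text
642 ochre [0.55885082 0.28216095 0.05002581] ((0.5599582195281982, 0.28182852268218994), 0.013183911330997944)
t 7.45 pos [0.5595 0.2771 0.1481] shift mm [ -1.3   5.6 113.1] rows 2.0 ydir [ 0.395  0.919 -0.003] xdir [-0.919  0.395  0.002] gap 0.0501 F [ 0.2 -0.6  1.1]
```

Circle centre is (0.560, 0.282), so the remaining shift is about (1, 5) mm and 113 mm down.

>>> {"api": "jog_arm", "payload": {
  "steps": [50,1,5,0,0,50,0,0,40,0,50,0,0,40,0,50,0,0,30,0,50,0,0,4,0,50,0,0,0,0]
}}

```text
time_s: 8.2
tool_pos: [0.5625, 0.2834, 0.0376]
eef_rot: [0.202, 0.979, 0.0, 0.001]
ft_force: [0.1, -1.0, 0.5]
finger_gap: 0.0501
finger_force: 0.0
```

```bash
python3 - <<'E'
from h import *
to(.560,.282,.035)
E
```

```text
t 8.20 pos [0.5625 0.2834 0.0376] shift mm [ 1.7 -2.3  2.6] rows 1.0 ydir [0.395 0.919 0.001] xdir [-0.919  0.395 -0.001] gap 0.0501 F [ 0.1 -1.   0.5]
```

>>> {"api": "jog_arm", "payload": {
  "steps": [50,2,-2,3,0,40,0,0,0,0,30,0,0,0,0,20,0,0,0,0,20,0,0,0,0,20,0,0,0,0]
}}

```text
time_s: 8.95
tool_pos: [0.5595, 0.2826, 0.0342]
eef_rot: [0.201, 0.979, 0.0, 0.001]
ft_force: [0.2, -0.7, 5.8]
finger_gap: 0.0238
finger_force: 59.0
```

```bash
python3 - <<'E'
from h import *
to(.5115,-.0134,.2)
E
```

```text
t 8.95 pos [0.5595 0.2826 0.0342] shift mm [ -72.9 -290.8 -166. ] rows 6.0 ydir [0.395 0.919 0.001] xdir [-0.919  0.395 -0.001] gap 0.0238 F [ 0.2 -0.7  5.8]
```

>>> {"api": "jog_arm", "payload": {
  "steps": [20,0,0,-50,0,20,0,0,-55,0,20,-5,-20,-55,0,20,-13,-50,0,0,20,-14,-58,0,0,20,-14,-58,0,0,20,-14,-55,0,0,20,-12,-45,0,0]
}}

```text
time_s: 9.95
tool_pos: [0.5113, -0.0108, 0.1931]
eef_rot: [0.202, 0.979, -0.0, -0.0]
ft_force: [0.7, -0.2, 0.0]
finger_gap: 0.0237
finger_force: 58.9
```

>>> {"api": "jog_arm", "payload": {
  "steps": [20,0,-5,0,0,20,0,0,0,0,20,0,0,0,0]
}}

```text
time_s: 10.32
tool_pos: [0.5102, -0.0123, 0.1932]
eef_rot: [0.201, 0.98, 0.0, -0.0]
ft_force: [0.1, 0.8, 0.2]
finger_gap: 0.0234
finger_force: 59.0
```

```bash
python3 - <<'E'
from h import *
im,d,c=grab("wrist");W=world(d,c)
q=W[(abs(W[...,2]-.087)<.005)&(np.hypot(W[...,0]-.5115,W[...,1]+.0134)<.045)];print(len(q),"tin",q.mean(0),cv2.minEnclosingCircle(q[:,:2].astype(np.float32)))
to(.5115,-.0140,.098)
E
```

```text
663 tin [ 0.50702428 -0.0161206   0.0872602 ] ((0.5126875638961792, -0.01733417436480522), 0.034462619572877884)
t 10.38 pos [ 0.5102 -0.0122  0.1932] shift mm [-1.9 -1.2 95.2] rows 2.0 ydir [0.393 0.919 0.   ] xdir [-0.919  0.393  0.   ] gap 0.0237 F [0.2 0.3 0.3]
```

>>> {"api": "jog_arm", "payload": {
  "steps": [20,-2,-2,30,0,20,0,0,30,0,20,0,0,25,0,20,0,0,8,0,20,0,0,2,0,20,0,0,1,0,20,0,0,0,0]
}}

```text
time_s: 11.25
tool_pos: [0.5119, -0.0161, 0.0983]
eef_rot: [0.201, 0.979, 0.0, 0.001]
ft_force: [-0.7, 0.6, -0.7]
finger_gap: 0.0235
finger_force: 59.0
```

>>> {"api": "jog_arm", "payload": {
  "steps": [20,0,0,2,0,20,0,0,0,0,34,0,0,0,0,44,0,0,0,0,50,0,0,-30,0,50,0,0,-50,0,50,0,0,-10,0,50,0,0,0,0]
}}

```text
time_s: 12.25
tool_pos: [0.5118, -0.0162, 0.1862]
eef_rot: [0.202, 0.979, 0.0, 0.001]
ft_force: [-0.3, -0.2, 0.7]
finger_gap: 0.05
finger_force: 0.0
```

```bash
python3 - <<'E'
from h import *
im,d,c=grab("wrist");W=world(d,c)
q=W[(abs(W[...,2]-.111)<.006)&(np.hypot(W[...,0]-.512,W[...,1]+.016)<.045)];print(len(q),"cake top",q.mean(0))
to(.4655,-.4175,.15)
E
```

```text
759 cake top [ 0.5107171  -0.01645357  0.11097206]
t 12.30 pos [ 0.5109 -0.0161  0.1847] shift mm [-116.8 -386.8   34.7] rows 7.0 ydir [ 0.395  0.919 -0.   ] xdir [-0.919  0.395  0.   ] gap 0.0498 F [-0.  -0.1 -0.2]
```

The ochre cake stands properly. Next is blue.

>>> {"api": "jog_arm", "payload": {
  "steps": [50,-16,-55,0,0,50,-16,-55,0,0,50,-17,-55,0,0,50,-17,-55,0,0,50,-17,-55,0,0,50,-17,-55,0,0,50,-17,-55,15,0,50,0,0,15,0]
}}

```text
time_s: 13.3
tool_pos: [0.4643, -0.419, 0.1519]
eef_rot: [0.204, 0.979, 0.001, -0.002]
ft_force: [-0.5, 2.2, -0.1]
finger_gap: 0.0501
finger_force: 0.0
```

>>> {"api": "jog_arm", "payload": {
  "steps": [50,0,0,0,0,50,0,0,0,0]
}}

```text
time_s: 13.55
tool_pos: [0.4668, -0.4146, 0.1549]
eef_rot: [0.201, 0.98, 0.0, -0.0]
ft_force: [-0.7, 0.9, 0.3]
finger_gap: 0.0497
finger_force: 0.0
```

```bash
python3 - <<'E'
from h import *
im,d,c=grab("wrist");W=world(d,c)
q=W[(abs(W[...,2]-.05)<.006)&(np.hypot(W[...,0]-.4655,W[...,1]+.4175)<.03)];print(len(q),"blue",q.mean(0),cv2.minEnclosingCircle(q[:,:2].astype(np.float32)))
to(.4655,-.4175,.034)
E
```

```text
607 blue [ 0.46495385 -0.41959154  0.04997223] ((0.4660804569721222, -0.42032021284103394), 0.013339448720216751)
t 13.60 pos [ 0.4672 -0.4149  0.1557] shift mm [  0.6  -3.1 121.7] rows 2.0 ydir [0.393 0.919 0.   ] xdir [-0.919  0.393 -0.   ] gap 0.0502 F [ 1.  -0.3 -0.9]
```

>>> {"api": "jog_arm", "payload": {
  "steps": [50,0,-5,0,0,50,0,0,40,0,50,0,0,40,0,50,0,0,32,0,50,0,0,8,0,50,0,0,0,0,50,0,0,0,0]
}}

```text
time_s: 14.48
tool_pos: [0.4658, -0.4217, 0.0376]
eef_rot: [0.201, 0.98, -0.001, 0.001]
ft_force: [-0.6, 0.2, 0.4]
finger_gap: 0.05
finger_force: 0.0
```

```bash
python3 - <<'E'
from h import *
to(.4658,-.4195,.034)
E
```

```text
t 14.47 pos [ 0.4658 -0.4217  0.0376] shift mm [0.9 2.  3.6] rows 1.0 ydir [ 0.395  0.919 -0.001] xdir [-0.919  0.395 -0.003] gap 0.05 F [-0.6  0.2  0.4]
```

>>> {"api": "jog_arm", "payload": {
  "steps": [50,1,2,3,0,40,0,0,0,0,30,0,0,0,0,20,0,0,0,0,20,0,0,0,0,20,0,0,0,0]
}}

```text
time_s: 15.22
tool_pos: [0.4647, -0.4186, 0.0327]
eef_rot: [0.202, 0.979, -0.0, 0.0]
ft_force: [0.3, -1.1, 3.6]
finger_gap: 0.0241
finger_force: 59.0
```

```bash
python3 - <<'E'
from h import *
to(.6300,-.0320,.2)
E
```

```text
t 15.22 pos [ 0.4647 -0.4186  0.0327] shift mm [   0.7  420.4 -167.4] rows 8.0 ydir [ 0.395  0.919 -0.   ] xdir [-0.919  0.395 -0.001] gap 0.0241 F [ 0.3 -1.1  3.6]
```

>>> {"api": "jog_arm", "payload": {
  "steps": [20,0,0,-55,0,20,0,0,-55,0,20,0,30,-55,0,20,0,60,0,0,20,0,60,0,0,20,0,60,0,0,20,0,60,0,0,20,0,60,0,0]
}}

```text
time_s: 16.23
tool_pos: [0.595, -0.1133, 0.1968]
eef_rot: [0.202, 0.979, 0.0, -0.0]
ft_force: [0.3, -0.6, 0.2]
finger_gap: 0.0238
finger_force: 59.0
```

>>> {"api": "jog_arm", "payload": {
  "steps": [20,0,50,0,0,20,0,30,0,0,20,0,10,0,0,20,0,0,0,0,20,0,0,0,0]
}}

```text
time_s: 16.85
tool_pos: [0.6299, -0.0339, 0.197]
eef_rot: [0.202, 0.979, -0.0, -0.0]
ft_force: [0.1, 0.5, 0.2]
finger_gap: 0.0236
finger_force: 59.0
```

```bash
python3 - <<'E'
from h import *
im,d,c=grab("wrist");W=world(d,c)
q=W[(abs(W[...,2]-.087)<.005)&(np.hypot(W[...,0]-.630,W[...,1]+.0305)<.045)];print(len(q),"tin",q.mean(0),cv2.minEnclosingCircle(q[:,:2].astype(np.float32)))
to(.6304,-.0320,.0975)
E
```

```text
679 tin [ 0.6265641  -0.03023668  0.08707761] ((0.6306718587875366, -0.03263608366250992), 0.03448138013482094)
t 16.90 pos [ 0.63   -0.0339  0.1971] shift mm [ 0.4  2.  99.6] rows 2.0 ydir [ 0.396  0.918 -0.   ] xdir [-0.918  0.396  0.   ] gap 0.0236 F [-0.8 -0.5 -0.8]
```

>>> {"api": "jog_arm", "payload": {
  "steps": [20,0,2,30,0,20,0,0,30,0,20,0,0,25,0,20,0,0,10,0,20,0,0,4,0,20,0,0,1,0,20,0,0,0,0]
}}

```text
time_s: 17.77
tool_pos: [0.6319, -0.0309, 0.0984]
eef_rot: [0.202, 0.979, 0.0, 0.001]
ft_force: [-0.7, -0.0, -1.1]
finger_gap: 0.0237
finger_force: 59.0
```

>>> {"api": "jog_arm", "payload": {
  "steps": [20,0,0,3,0,20,0,0,0,0,34,0,0,0,0,44,0,0,0,0,50,0,0,-30,0,50,0,0,-50,0,75,0,0,-20,0,75,0,0,0,0]
}}

```text
time_s: 18.77
tool_pos: [0.6324, -0.0309, 0.1963]
eef_rot: [0.202, 0.979, 0.0, 0.002]
ft_force: [0.9, -0.5, -1.2]
finger_gap: 0.0747
finger_force: 0.0
```

```bash
python3 - <<'E'
from h import *
im,d,c=grab("wrist");W=world(d,c)
q=W[(abs(W[...,2]-.111)<.006)&(np.hypot(W[...,0]-.631,W[...,1]+.032)<.045)];print(len(q),"cake top",q.mean(0))
to(.4121,.2922,.17)
s=r.get_state();M=R.from_quat(s["eef_rot"]).as_matrix();T=(W-s["tool_pos"])@M
q=T[(abs(T[...,2])<.03)&(abs(T[...,0])<.015)&(abs(T[...,1])<.06)]
print("tips",[q[np.argmax(np.where(sg*q[:,1]>0,q[:,2],-1))].round(4) for sg in(1,-1)],s["finger_gap"])
E
```

```text
700 cake top [ 0.63116619 -0.03196507  0.11097439]
t 18.82 pos [ 0.6312 -0.0307  0.194 ] shift mm [328.8 210.2  23.8] rows 7.0 ydir [0.395 0.919 0.   ] xdir [-0.919  0.395 -0.001] gap 0.0749 F [-0.4 -0.5 -1.5]
tips [array([-0.0036,  0.0379, -0.0113]), array([-0.0085, -0.0374, -0.0114])] 0.07485876168015265
```

The blue cake stands properly. Next is the fresh tin. At 75 mm opening the tips sit about 11 mm above the TCP, so I'll take that into account when setting the grip depth.

>>> {"api": "jog_arm", "payload": {
  "steps": [75,47,30,0,0,75,47,30,0,0,75,47,30,0,0,75,47,30,0,0,75,47,30,0,0,75,47,30,0,0,75,46,30,0,0,75,0,0,10,0]
}}

```text
time_s: 19.82
tool_pos: [0.4099, 0.2941, 0.1823]
eef_rot: [0.199, 0.98, -0.0, -0.001]
ft_force: [-0.4, -0.2, -0.6]
finger_gap: 0.0751
finger_force: 0.0
```

>>> {"api": "jog_arm", "payload": {
  "steps": [75,0,0,15,0,75,0,0,0,0,75,0,0,0,0]
}}

```text
time_s: 20.2
tool_pos: [0.4131, 0.2906, 0.1686]
eef_rot: [0.202, 0.979, -0.0, -0.0]
ft_force: [0.9, 0.4, 0.2]
finger_gap: 0.0751
finger_force: 0.0
```

```bash
python3 - <<'E'
from h import *
im,d,c=grab("wrist");W=world(d,c);save("w3",im)
q=W[(abs(W[...,2]-.064)<.004)&(np.hypot(W[...,0]-.412,W[...,1]-.292)<.045)];print(len(q),"tin",q.mean(0),cv2.minEnclosingCircle(q[:,:2].astype(np.float32)))
to(.4121,.2922,.0445)
im,d,c=grab("scene");W=world(d,c)
E
```

```text
760 tin [0.41439138 0.2890484  0.06391198] ((0.41245025396347046, 0.28970858454704285), 0.03391892462968826)
t 20.25 pos [0.4133 0.2909 0.1692] shift mm [  1.7   0.7 124.7] rows 2.0 ydir [ 0.396  0.918 -0.   ] xdir [-0.918  0.396 -0.   ] gap 0.0748 F [ 0.  -0.3  0.4]
```

View pics/w3.png

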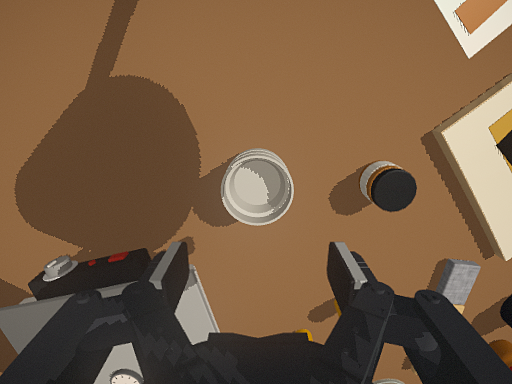

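The tin mouth at (257,187) is centred between the finger tips at (175,260) and (340,260). The black jar at (390,187) is clear of the fingers' line. Descending in stages.

>>> {"api": "jog_arm", "payload": {
  "steps": [79,1,0,40,0,79,0,0,35,0,79,0,0,22,0,79,0,0,0,0,79,0,0,0,0]
}}

```text
time_s: 20.92
tool_pos: [0.4128, 0.2925, 0.0736]
eef_rot: [0.202, 0.979, 0.001, 0.001]
ft_force: [-0.0, -0.3, -0.3]
finger_gap: 0.079
finger_force: 0.0
```

```bash
python3 - <<'E'
from h import *
to(.4125,.2905,.0445)
E
```

```text
t 20.93 pos [0.4128 0.2925 0.0736] shift mm [-0.5 -1.9 29.1] rows 1.0 ydir [0.395 0.919 0.002] xdir [-0.919  0.395 -0.001] gap 0.079 F [-0.  -0.3 -0.3]
```

>>> {"api": "jog_arm", "payload": {
  "steps": [79,0,-1,10,0,79,0,0,10,0,79,0,0,7,0,79,0,0,0,0,79,0,0,0,0]
}}

```text
time_s: 21.55
tool_pos: [0.4114, 0.2913, 0.0453]
eef_rot: [0.201, 0.979, 0.0, 0.0]
ft_force: [0.4, 0.5, -0.5]
finger_gap: 0.0792
finger_force: 0.0
```

```bash
python3 - <<'E'
from h import *
to(.4125,.2905,.0445)
im,d,c=grab("wrist");W=world(d,c);save("w4",im)
s=r.get_state();M=R.from_quat(s["eef_rot"]).as_matrix();T=(W-s["tool_pos"])@M
q=T[(abs(T[...,2])<.03)&(abs(T[...,0])<.015)&(abs(T[...,1])<.06)&(abs(T[...,1])>.0365)]
for sg in(1,-1):
    a=q[sg*q[:,1]>0];print("tip",a[np.argsort(-a[:,2])[:3]].round(4))
E
```

```text
t 21.55 pos [0.4114 0.2913 0.0453] shift mm [-1.3 -0.3  0.8] rows 1.0 ydir [0.395 0.919 0.   ] xdir [-0.919  0.395 -0.   ] gap 0.0792 F [ 0.4  0.5 -0.5]
tip [[-0.0023  0.0393 -0.01  ]
 [ 0.0048  0.039  -0.0106]
 [-0.0042  0.0392 -0.0108]]
tip [[ 0.0041 -0.0398 -0.0103]
 [-0.0031 -0.0399 -0.0106]
 [ 0.0007 -0.04   -0.0108]]
```

View pics/w4.png

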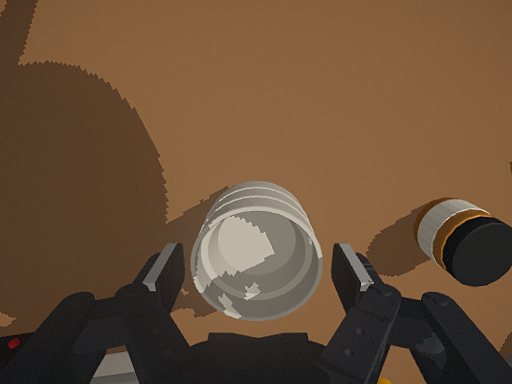

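Both fingers straddle the tin evenly, tips about 9 mm below the rim and roughly 12 mm once closed, so they stay above the next collar. Closing and lifting slowly.

>>> {"api": "jog_arm", "payload": {
  "steps": [72,0,0,0,0,66,0,0,0,0,60,0,0,0,0,60,0,0,0,0,60,0,0,-5,0,60,0,0,-10,0,60,0,0,-15,0,60,0,0,0,0]
}}

```text
time_s: 22.6
tool_pos: [0.4127, 0.292, 0.0773]
eef_rot: [0.202, 0.979, 0.001, 0.001]
ft_force: [0.2, -0.3, 0.1]
finger_gap: 0.0651
finger_force: 66.1
```

```bash
python3 - <<'E'
from h import *
a,d,c=grab("scene");W=world(d,c);save("s5",a)
p=W[np.hypot(W[...,0]-.412,W[...,1]-.291)<.04];print(np.histogram(p[:,2],bins=np.arange(0,.14,.008)))
b,d,c=grab("wrist")
i,d,c=grab("side");W=world(d,c);v,u=np.where(np.hypot(W[...,0]-.412,W[...,1]-.291)<.06);print(u.min(),u.max(),v.min(),v.max())
k=lambda x:cv2.resize(x,(400,300),interpolation=cv2.INTER_CUBIC)
save("g5",np.hstack([k(b),k(i[100:196,130:258])]))
to(.53,.103,.2)
E
```

```text
(array([ 97,  11, 114,  65,  57,  49,  21,  21, 147,  78, 118, 109,  28,
         9,  15,   7,  12]), array([0.   , 0.008, 0.016, 0.024, 0.032, 0.04 , 0.048, 0.056, 0.064,
       0.072, 0.08 , 0.088, 0.096, 0.104, 0.112, 0.12 , 0.128, 0.136]))
162 214 33 173
t 22.75 pos [0.4113 0.2912 0.0751] shift mm [-183.4 -126.  -124.9] rows 5.0 ydir [ 0.395  0.919 -0.   ] xdir [-0.919  0.395 -0.   ] gap 0.0646 F [ 0.8 -0.3 -0.5]
```

View pics/g5.png

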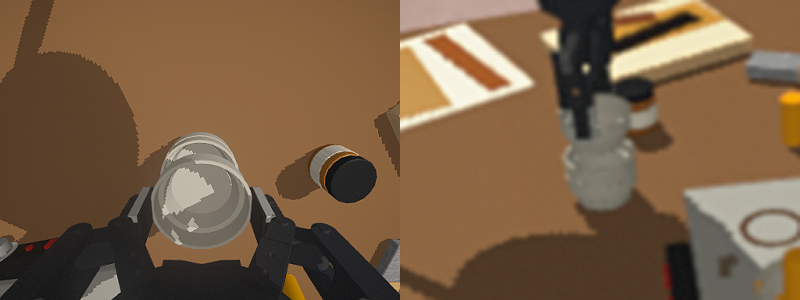

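The fresh tin has come up alone, at about (200,205) in the left panel, and the nest stays standing beneath it. Carrying it to the ring.

>>> {"api": "jog_arm", "payload": {
  "steps": [60,0,0,-40,0,60,0,0,-45,0,60,0,0,-25,0,60,-36,-25,0,0,60,-40,-27,0,0,60,-40,-27,0,0,60,-40,-27,0,0,60,-20,-14,0,0]
}}

```text
time_s: 23.75
tool_pos: [0.5263, 0.1092, 0.1844]
eef_rot: [0.202, 0.979, -0.0, -0.0]
ft_force: [-0.2, 0.7, -0.2]
finger_gap: 0.065
finger_force: 66.5
```

>>> {"api": "jog_arm", "payload": {
  "steps": [60,0,0,0,0,60,0,0,0,0,60,0,0,0,0]
}}

```text
time_s: 24.12
tool_pos: [0.5251, 0.1124, 0.185]
eef_rot: [0.201, 0.98, 0.0, -0.0]
ft_force: [0.3, 0.4, 0.5]
finger_gap: 0.0649
finger_force: 66.5
```

```bash
python3 - <<'E'
from h import *
a,d,c=grab("wrist");W=world(d,c);save("w6",a)
near=(abs(W[...,2]-.055)<.004)&(np.hypot(W[...,0]-.53,W[...,1]-.103)<.036)
hsv=cv2.cvtColor(a,cv2.COLOR_RGB2HSV)
m=near&(hsv[...,1]>80);q=W[m];print(near.sum(),len(q))
if len(q): print("ring",cv2.minEnclosingCircle(q[:,:2].astype(np.float32)))
b=np.load("scene0.npz")
W2=b["W"];h2=cv2.cvtColor(b["im"],cv2.COLOR_RGB2HSV)
m=(abs(W2[...,2]-.055)<.005)&(np.hypot(W2[...,0]-.53,W2[...,1]-.103)<.036)&(h2[...,1]>60)
q=W2[m];print("ring scene",len(q),cv2.fitEllipse(q[:,:2].astype(np.float32)*1000))
s=r.get_state();M=R.from_quat(s["eef_rot"]).as_matrix();T=(W-s["tool_pos"])@M
k=(abs(T[...,2]+.0187)<.003)&(np.hypot(T[...,0],T[...,1])<.034);q=T[k];print("held rim",len(q),cv2.minEnclosingCircle(q[:,:2].astype(np.float32)),q.min(0),q.max(0))
to(.53,.103,.073)
E
```

```text
2473 549
ring ((0.5271285176277161, 0.10411678999662399), 0.028344646096229553)
ring scene 79 ((526.4344482421875, 104.79965209960938), (50.12071990966797, 54.60994338989258), 53.50028991699219)
held rim 2094 ((-1.6211040929192677e-05, 5.9496742323972285e-06), 0.03406384214758873) [-0.03395071 -0.03298957 -0.02164061] [ 0.03254396  0.03292476 -0.01570624]
t 24.18 pos [0.5252 0.1124 0.1851] shift mm [ -8.1  -6.8 112.1] rows 2.0 ydir [0.393 0.919 0.   ] xdir [-0.919  0.393  0.   ] gap 0.0647 F [-0.1  0.8  0.2]
```

View pics/w6.png

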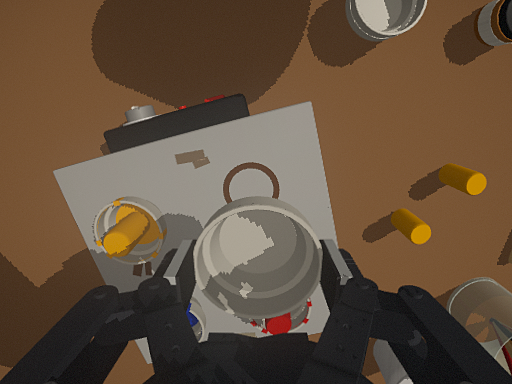

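The ring at (251,189) fits a circle of radius 28.3 mm at (0.527, 0.104), which matches the 57 mm size. The held tin is level. The ochre cake stands in its tin at (125,235).

>>> {"api": "jog_arm", "payload": {
  "steps": [60,-5,-7,0,0,60,0,0,35,0,60,0,0,35,0,60,0,0,25,0,60,0,0,12,0,60,0,0,3,0,60,0,0,0,0,60,0,0,0,0]
}}

```text
time_s: 25.18
tool_pos: [0.5285, 0.1032, 0.0765]
eef_rot: [0.201, 0.979, 0.0, 0.001]
ft_force: [-0.4, -0.1, 0.0]
finger_gap: 0.065
finger_force: 66.5
```

```bash
python3 - <<'E'
from h import *
to(.5275,.104,.0685)
E
```

```text
t 25.18 pos [0.5285 0.1032 0.0765] shift mm [1.2 0.4 8. ] rows 1.0 ydir [0.395 0.919 0.001] xdir [-0.919  0.395 -0.002] gap 0.065 F [-0.4 -0.1  0. ]
```

>>> {"api": "jog_arm", "payload": {
  "steps": [60,1,0,3,0,60,0,0,2,0,60,0,0,1,0,60,0,0,0,0,60,0,0,0,0]
}}

```text
time_s: 25.8
tool_pos: [0.5265, 0.1035, 0.0696]
eef_rot: [0.201, 0.979, -0.0, -0.0]
ft_force: [-2.4, -0.8, 5.4]
finger_gap: 0.0651
finger_force: 67.0
```

The tin has touched down at 5 N, at the expected height. Releasing it and rising.

>>> {"api": "jog_arm", "payload": {
  "steps": [68,0,0,0,0,74,0,0,0,0,80,0,0,0,0,80,0,0,-20,0,80,0,0,-40,0,80,0,0,-50,0,50,0,0,-10,0,50,0,0,0,0]
}}

```text
time_s: 26.8
tool_pos: [0.5271, 0.1035, 0.1897]
eef_rot: [0.201, 0.979, 0.0, 0.001]
ft_force: [-0.5, -0.4, 1.0]
finger_gap: 0.05
finger_force: 0.0
```

```bash
python3 - <<'E'
from h import *
a,d,c=grab("wrist");W=world(d,c)
for n,x,y,z in [("fresh",.527,.104,.087),("nest",.412,.291,.048)]:
    q=W[(abs(W[...,2]-z)<.004)&(np.hypot(W[...,0]-x,W[...,1]-y)<.045)]
    if len(q):print(n,len(q),q.mean(0),cv2.minEnclosingCircle(q[:,:2].astype(np.float32)))
to(.4195,-.309,.15)
E
```

```text
fresh 766 [0.52950141 0.10204052 0.08693803] ((0.5277944207191467, 0.10268279910087585), 0.03377129137516022)
nest 356 [0.43346508 0.28175977 0.04764527] ((0.4199516177177429, 0.2867582440376282), 0.031951356679201126)
t 26.85 pos [0.5262 0.1034 0.1882] shift mm [ -64.8 -421.    38.3] rows 7.0 ydir [ 0.395  0.919 -0.   ] xdir [-0.919  0.395  0.001] gap 0.0501 F [ 0.8 -0.  -0.8]
```

The fresh tin stands at (0.528, 0.103), within about 1.5 mm of the ring, with its rim at 87 mm. Next is white.

>>> {"api": "jog_arm", "payload": {
  "steps": [50,-9,-60,0,0,50,-9,-60,0,0,50,-9,-60,0,0,50,-9,-60,0,0,50,-10,-60,0,0,50,-9,-60,0,0,50,-9,-50,15,0,50,0,0,15,0]
}}

```text
time_s: 27.85
tool_pos: [0.4213, -0.3009, 0.1565]
eef_rot: [0.204, 0.979, 0.0, -0.001]
ft_force: [-0.8, 0.8, -0.1]
finger_gap: 0.0499
finger_force: 0.0
```

>>> {"api": "jog_arm", "payload": {
  "steps": [50,0,0,0,0,50,0,0,0,0]
}}

```text
time_s: 28.1
tool_pos: [0.4237, -0.2972, 0.1586]
eef_rot: [0.201, 0.98, 0.0, -0.001]
ft_force: [-0.1, -0.7, 0.2]
finger_gap: 0.0501
finger_force: 0.0
```

```bash
python3 - <<'E'
from h import *
im,d,c=grab("wrist");W=world(d,c)
q=W[(abs(W[...,2]-.05)<.006)&(np.hypot(W[...,0]-.4195,W[...,1]+.309)<.03)];print(len(q),"white",q.mean(0),cv2.minEnclosingCircle(q[:,:2].astype(np.float32)))
to(.4195,-.309,.034)
E
```

```text
595 white [ 0.41907839 -0.31129465  0.04993891] ((0.4202022850513458, -0.31207382678985596), 0.013304156251251698)
t 28.15 pos [ 0.424  -0.2974  0.1593] shift mm [ -0.4 -12.4 125.3] rows 3.0 ydir [0.393 0.919 0.   ] xdir [-0.919  0.393  0.   ] gap 0.05 F [-0.6  0.1  0.9]
```

>>> {"api": "jog_arm", "payload": {
  "steps": [50,-1,-14,0,0,50,0,0,40,0,50,0,0,40,0,50,0,0,32,0,50,0,0,10,0,50,0,0,0,0,50,0,0,0,0]
}}

```text
time_s: 29.02
tool_pos: [0.42, -0.3128, 0.039]
eef_rot: [0.201, 0.98, -0.001, 0.001]
ft_force: [0.2, -0.4, 0.9]
finger_gap: 0.05
finger_force: 0.0
```

```bash
python3 - <<'E'
from h import *
to(.420,-.311,.034)
E
```

```text
t 29.02 pos [ 0.42   -0.3128  0.039 ] shift mm [0.8 1.7 5. ] rows 1.0 ydir [ 0.395  0.919 -0.001] xdir [-0.919  0.395 -0.003] gap 0.05 F [ 0.2 -0.4  0.9]
```

>>> {"api": "jog_arm", "payload": {
  "steps": [50,1,2,3,0,40,0,0,0,0,30,0,0,0,0,20,0,0,0,0,20,0,0,0,0,20,0,0,0,0]
}}

```text
time_s: 29.78
tool_pos: [0.419, -0.3098, 0.0346]
eef_rot: [0.202, 0.979, -0.0, 0.0]
ft_force: [-0.8, -0.2, 4.6]
finger_gap: 0.0237
finger_force: 58.8
```

```bash
python3 - <<'E'
from h import *
to(.5277,.103,.2)
E
```

```text
t 29.77 pos [ 0.419  -0.3098  0.0346] shift mm [  63.   422.1 -165.6] rows 8.0 ydir [ 0.395  0.919 -0.   ] xdir [-0.919  0.395 -0.001] gap 0.0237 F [-0.8 -0.2  4.6]
```

>>> {"api": "jog_arm", "payload": {
  "steps": [20,0,0,-55,0,20,0,0,-55,0,20,5,30,-55,0,20,10,60,0,0,20,10,60,0,0,20,10,60,0,0,20,10,60,0,0,20,10,60,0,0]
}}

```text
time_s: 30.78
tool_pos: [0.4985, 0.0172, 0.1986]
eef_rot: [0.202, 0.979, -0.0, -0.0]
ft_force: [1.9, -1.1, -0.4]
finger_gap: 0.0236
finger_force: 59.1
```

>>> {"api": "jog_arm", "payload": {
  "steps": [20,8,50,0,0,20,0,30,0,0,20,0,12,0,0,20,0,0,0,0,20,0,0,0,0]
}}

```text
time_s: 31.4
tool_pos: [0.5272, 0.1018, 0.1986]
eef_rot: [0.202, 0.979, -0.0, -0.0]
ft_force: [0.7, -0.1, -0.6]
finger_gap: 0.0236
finger_force: 59.1
```

```bash
python3 - <<'E'
from h import *
im,d,c=grab("wrist");W=world(d,c)
q=W[(abs(W[...,2]-.087)<.005)&(np.hypot(W[...,0]-.5277,W[...,1]-.103)<.045)];print(len(q),"tin",q.mean(0),cv2.minEnclosingCircle(q[:,:2].astype(np.float32)))
to(.5277,.103,.095)
E
```

```text
610 tin [0.52408368 0.10501625 0.08695103] ((0.5278717875480652, 0.10255087167024612), 0.03381779044866562)
t 31.45 pos [0.5272 0.1017 0.1988] shift mm [1.000e-01 1.400e+00 1.038e+02] rows 2.0 ydir [ 0.396  0.918 -0.   ] xdir [-0.918  0.396  0.   ] gap 0.0235 F [-0.1 -1.  -0. ]
```

>>> {"api": "jog_arm", "payload": {
  "steps": [20,0,1,30,0,20,0,0,30,0,20,0,0,28,0,20,0,0,10,0,20,0,0,4,0,20,0,0,2,0,20,0,0,0,0,20,0,0,0,0]
}}

```text
time_s: 32.45
tool_pos: [0.5284, 0.1039, 0.0957]
eef_rot: [0.201, 0.979, 0.0, 0.001]
ft_force: [0.3, 0.4, -1.3]
finger_gap: 0.0234
finger_force: 59.1
```

Touchdown should be at TCP z ≈ 0.092.

>>> {"api": "jog_arm", "payload": {
  "steps": [20,0,0,2,0,20,0,0,1,0,20,0,0,0,0,34,0,0,0,0,44,0,0,0,0,50,0,0,-30,0,50,0,0,-50,0,50,0,0,-40,0]
}}

```text
time_s: 33.45
tool_pos: [0.528, 0.1038, 0.2136]
eef_rot: [0.202, 0.979, 0.0, 0.0]
ft_force: [1.1, 0.1, 0.4]
finger_gap: 0.05
finger_force: 0.0
```

>>> {"api": "jog_arm", "payload": {
  "steps": [50,50,0,-20,0,50,60,0,-20,0,50,60,0,0,0,50,0,0,0,0,50,0,0,0,0]
}}

```text
time_s: 34.08
tool_pos: [0.3726, 0.1707, 0.2518]
eef_rot: [0.201, 0.98, 0.0, 0.001]
ft_force: [0.1, 1.1, -0.2]
finger_gap: 0.05
finger_force: 0.0
```

```bash
python3 - <<'E'
from h import *
im,d,c=grab("scene");W=world(d,c)
for n,x,y in [("red",.649,.084),("ochre",.512,-.016),("blue",.631,-.032),("white",.528,.103)]:
    for z in(.087,):
        q=W[(abs(W[...,2]-z)<.005)&(np.hypot(W[...,0]-x,W[...,1]-y)<.045)];print(n,"rim",cv2.minEnclosingCircle(q[:,:2].astype(np.float32)))
    q=W[(W[...,2]>.1)&(np.hypot(W[...,0]-x,W[...,1]-y)<.03)];print("  top",len(q),q.mean(0) if len(q) else "",np.nanpercentile(q[:,2],90) if len(q) else "")
save("s9",cv2.resize(im[100:310,190:440],(800,600),interpolation=cv2.INTER_CUBIC)); to(.5,.1,.2)
E
```

```text
red rim ((0.6483603715896606, 0.08536240458488464), 0.035027045756578445)
  top 98 [0.65114743 0.08359084 0.10953915] 0.11267256228469355
ochre rim ((0.5120102763175964, -0.013678374700248241), 0.035448819398880005)
  top 79 [ 0.51424608 -0.01349661  0.10933526] 0.11252745791398726
blue rim ((0.6293343901634216, -0.0307210311293602), 0.03478572517633438)
  top 91 [ 0.63395047 -0.02910176  0.10963342] 0.11230912448740882
white rim ((0.5271077752113342, 0.10507392883300781), 0.034433215856552124)
  top 78 [0.53091932 0.10485885 0.10650578] 0.10911131843751203
t 34.12 pos [0.373  0.1705 0.2517] shift mm [-144.5  -14.6   51.8] rows 3.0 ydir [0.395 0.919 0.   ] xdir [-0.919  0.395 -0.001] gap 0.0501 F [-0.3 -0.6  0.2]
```

View pics/s9.png

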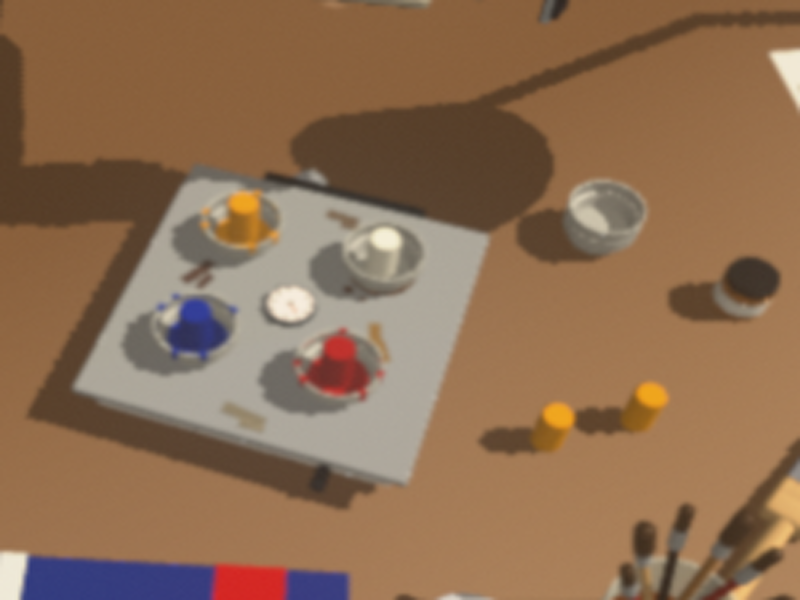

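All four cakes stand upright in their tins: ochre (240,215), blue (197,320), red (340,362) and white (385,255). The white one is in the fresh tin on the ring, the nest is undisturbed at (603,215), and the arm is clear. Handing in.

```bash
python3 -c "
from rig import r
print(r.sign_off())"
```

```text
the job is handed in; nothing more can be done
None
```

The job is handed in: the red, ochre and blue cakes stand in their matching tins, and the white cake stands in the fresh tin on the bare ring. The three palette tins stayed within about 1–2 mm of where they were, and the rest of the nest is still standing in its place. It took about 34 s of robot time, and the sign-off call returned no verdict.

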